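# Uncover the gas manifold and push the red valve shut

### The job

Push the green cover of the gas manifold box along its rails, away from the valves, all the way to its far stop, sliding it and never lifting it off the rails. Then push the lever with the red grip round until that valve is fully shut, leaving the blue lever and everything else on the table alone. Finish with the cover open and the hand clear.

Things in the scene. Friction and masses are not known exactly. Their poses are not given: they have to be found in the camera images.
- manifold: grey open-topped valve box fixed to the table, 160 (its x) by 250 mm (its y), rim 85 mm high, walls 5 mm; origin on the table under its centre, z up. The valves sit inside at x = +25 mm, one at y = +55 and one at y = -55 mm; which is which varies. Pipes (along x) lie below 40 mm, valve bodies below 52 mm, the rest of the inside is free
- rail_stop (a point): middle of the face of the far stop bar, 92 mm above the table. Two rails with side guides (100 mm high, at manifold x = +-85 mm) run from the box along manifold +y (the robot's left when unturned) to this bar at manifold y = 362 mm; bar 100 mm high. A like bar closes the box's other end
- cover: green sheet cover lying loose on the rim and rails between the guides, 160x244x4 mm, about 0.5 kg; origin at the centre of its underside, axes like the manifold's. It starts over both valves, origin at manifold y = 0 to 12 mm, and slides along manifold +y until it meets the far stop at y = 240 mm; friction a few newtons
- cover_lip (a point): middle of the cover's yellow upright lip at the cover's centre, 105 mm above the table. The lip is 80 mm long along x, 6 mm thick along y, and rises from the sheet's top (89 mm above the table) to 117 mm above the table
- valve_red: valve with the red grip (white band round it), fixed in the box; origin on the table below the lever's vertical turning axis, axes like the manifold's
- red_lever (a joint): red lever's angle, rad: 0 = open, in line with the pipe, pointing along manifold -x; grows clockwise seen from above, the end swinging toward manifold +y and then +x; 1.571 = hard stop, shut, square across the pipe, pointing along manifold +y. Starts at 0 to 0.25. Dry friction 0.12 N m (3 N at the grip), no spring: stays where left
- red_lever_grip (a point): centre of the red grip, which is the outer part of the lever: 36 mm along the lever, 16 mm thick, 30 mm tall (49 to 79 mm above the table), centred 40 mm out from the valve's vertical axis and 64 mm above the table; moves with the lever
- valve_blue: the other valve, with the plain blue grip, fixed in the box; origin on the table below the lever's vertical turning axis; must stay as it is
- blue_lever (a joint): blue lever's angle, rad: 0 = open, in line with the pipe, pointing along manifold -x; grows clockwise seen from above, the end swinging toward manifold +y and then +x; 1.571 = hard stop, shut, square across the pipe, pointing along manifold +y. Starts at 0 to 0.25. Dry friction 0.12 N m (3 N at the grip), no spring: stays where left
- blue_lever_grip (a point): centre of the blue grip, which is the outer part of the lever: 36 mm along the lever, 16 mm thick, 30 mm tall (49 to 79 mm above the table), centred 40 mm out from the valve's vertical axis and 64 mm above the table; moves with the lever
- jar_nuts: small pale grey lidded jar, 60 mm across, 89 mm tall, behind the manifold; a bystander, origin at the centre of its underside
- pliers_red: pliers with red grips, 165 mm long, in front of the manifold; a bystander, origin at the centre of its underside
- spanner_17: steel combination spanner, 165 mm long, in front of the manifold; a bystander, origin at the centre of its underside
- timber_d: wooden offcut, 40x170x20 mm, behind the manifold; a bystander, origin at the centre of its underside
- flat_tin_0: flat round tin, 76 mm across, 16 mm high, to the right; a bystander, origin at the centre of its underside

How it is judged:
On the way, in this order (a step that is already met when the one before it is completed fails the run):
1. the cover is slid open to its far stop (y of cover in the frame of manifold above 0.22 m), for 0.2 s.
2. the red lever is pushed shut (value of joint red_lever above 1.46 rad), for 0.2 s.
At the end, for the whole second after the job is handed in: The red lever stands within 6 degrees of its shut stop (joint above 1.46 rad); the cover lies flat and still on the rails, its origin more than 220 mm along manifold +y; the blue lever's grip is within 12 mm of where it was (value of joint red_lever above 1.46 rad and y of cover in the frame of manifold above 0.22 m and z of cover in the frame of manifold between 0.08 and 0.09 m and angle between cover's own z axis and vertical below 0.06 rad and linear speed of cover below 0.02 m/s and distance of blue_lever_grip from where it was at the start of the episode below 0.012 m); the robot touches nothing.
It fails at once if the cover is lifted or tipped (more than 12 mm above the rails, or 0.15 rad) (z of cover in the frame of manifold above 0.097 m or angle between cover's own z axis and vertical above 0.15 rad).
It fails at once if the blue lever is moved by more than 12 mm at its grip (distance of blue_lever_grip from where it was at the start of the episode above 0.012 m).
It fails at once if a bystander is moved by more than 15 mm (distance of any of jar_nuts, pliers_red, spanner_17, timber_d, flat_tin_0 from where it was at the start of the episode above 0.015 m).
It also fails if it takes over 51 s, if anything falls off the work surface, if the arm or the gripper's body presses on something with over 40 N, if the wrist force passes 120 N, or if a joint passes its speed limit or range.

### The arm

A 6-joint arm with a two-finger parallel gripper is mounted at the origin on the work surface; the furniture and walls round the work are solid. World frame = base frame: x ahead of the robot, y to its left, z up, the work surface at z = 0. Lengths are in m, angles in rad, forces in N, time in s.
With the tool pointing down it reaches from about 0.375 to 0.9 m from the base axis. Payload 3.1 kg.
Tool frame: the origin (TCP) lies midway between the tips of the shut fingers; the grasp point (between the pads) lies 19 mm behind it (bot.grip_depth is the x of the grasp point in the tool frame, in m); x points along the fingers, y is the direction in which the jaws open and shut, and the axes are right-handed (so a half turn about x gives the same grasp; the last joint's range is limited). The gripper opens to 87 mm and grips with 3 to 60 N. Pads are 19 mm wide; open, the fingers measure 117 mm over their backs; the gripper's body (75 mm by 190 mm) begins 51 mm behind the grasp point.
Start: joints at [0.958, 0.527, 1.433, -0, 1.181, -0.178], TCP at [0.263, 0.567, 0.223] pointing down, gripper open.
Joint ranges: [-3.08, 3.08], [-0.75, 2.2], [0.22, 2.44], [-1.43, 4.57], [0, 2.65], [-2.85, 2.85]. Speed limits (rad/s): [2.79, 2.79, 3.14, 3.14, 3.14, 3.14].

### API

Orientations are given as a unit quaternion [w, x, y, z].
In Python, from cell import bot gives the robot as it stands. The module is installed in compiled form; this text tells all that it offers.
- The arm moves only by the tool carry_out, never from a script. Its arguments are lists of equal length, an entry for each row: "dr": the turn, a rotation vector about the tool's x, y, z in rad, a list of three; "dp": the shift along the tool's x, y, z in cm, a list of three; "fingers": the finger opening in cm, from 0 to 8.7. A call has exactly 10 rows; each row shifts and turns the commanded pose from where the row before left it, along the tool's axes as they then stand; what a row does not reach is not made up. A row lasts 1/10 s, in which the tool goes at most 50 mm and 8.59 degrees, less where a joint would pass 70% of its speed; a pose out of reach is approached as far as the arm can. A call is refused whole if a number of a shift passes 5 or a number of a turn 0.15, either way. A call with a gripper value outside its range is refused whole. The fingers move at their own pace and stop on an object; "squeeze" is the grip in N (left out, the last holds). Time passes only in rows, so rows that do not move let the fingers close, or fill a call up. It gives the time, the measured TCP pose, the force and the opening at its end, in the units of the state.
- bot.sense(): the state, without advancing time (a new reading comes with each control period).
- bot.capture(name): name is "scene" or "top" or "wrist"; returns (picture, depth): 480x640x3 uint8, red, green, blue; 480x640 float32, m along the optical axis (not along the pixel's ray), 0 where there is no reading.
- bot.camera_info(name): a dict with "fx", "fy", "cx", "cy" (pixels), "distortion" ([k1, k2, p1, p2, k3] as OpenCV has them; the pictures are not rectified), "camera_from_world" (4x4, takes a point from world to camera coordinates); the wrist camera has in their place "tool_from_camera" (4x4, takes a point from camera to tool coordinates, whose origin is the TCP and whose axes are the tool frame's). Camera axes: x right, y down, z forward; pixel columns grow to the right and rows downward; lengths in m; the calibration is good to about 2 mm. A picture is of the moment at which its call begins: read the wrist's pose just before it. camera_info takes no time and is no camera call.
- bot.hand_in(): hands the job in, once; it reports no verdict.
The state is a dict: "clock": time; "joints": joint angles; "joint_velocities": joint speeds; "joint_efforts": joint torques, N m; "ee_pos": TCP position; "eef_rot": TCP orientation; "ft_force": force on the tool from outside, world axes, zero at the start; "wrist_torque": the same for the moment, N m; "opening": opening from 0.0 (shut) to 1.0 (fully open).
Only numpy, scipy, OpenCV 4.12 (cv2) and the standard library are available. Lean on these libraries where they do the work, as an engineer would, in place of code of your own. Each camera call takes 0.05 s, during which the arm holds its last target. There are 200 camera calls.

## Working session

There is one attempt and no reset: what is moved stays moved. The work goes in short steps, Python scripts to look and compute and a tool call to move; the robot and the scene stay as the last step left them, time stands still between calls to the robot, and variables do not carry over. Pictures are saved under pics/ and viewed, about 8 in all and at most 12, crops included, and the job is handed in when it is done.

Besides the shell and the picture viewer there is one more tool, called after "Call:" by a JSON object that holds its "name" and its "arguments", one argument or row to a line. carry_out: Moves the arm, as the interface text tells. Its arguments: {"type":"object","properties":{"dr":{"type":"array"},"dp":{"type":"array"},"fingers":{"type":"array"},"squeeze":{"type":"number"}},"required":["dr","dp","fingers"]}

```bash
mkdir -p pics; cat > h.py <<'E'
import numpy as np, cv2
from cell import bot
from scipy.spatial.transform import Rotation as R
def T_wc(name):
    i=bot.camera_info(name)
    if 'camera_from_world' in i: return np.linalg.inv(np.array(i['camera_from_world']))
    s=bot.sense(); q=s['eef_rot']; T=np.eye(4)
    T[:3,:3]=R.from_quat([q[1],q[2],q[3],q[0]]).as_matrix(); T[:3,3]=s['ee_pos']
    return T@np.array(i['tool_from_camera'])
def rays(name,uv):
    i=bot.camera_info(name); K=np.array([[i['fx'],0,i['cx']],[0,i['fy'],i['cy']],[0,0,1.]])
    n=cv2.undistortPoints(np.array(uv,float).reshape(-1,1,2),K,np.array(i['distortion'],float)).reshape(-1,2)
    return np.c_[n,np.ones(len(n))]
def on_plane(name,uv,z,T=None):
    T=T_wc(name) if T is None else T
    d=rays(name,uv)@T[:3,:3].T; o=T[:3,3]
    return o+d*((z-o[2])/d[:,2])[:,None]
def by_depth(name,uv,depth,T=None):
    T=T_wc(name) if T is None else T
    return (rays(name,uv)*np.array(depth)[:,None])@T[:3,:3].T+T[:3,3]
def save(n,p): cv2.imwrite('pics/'+n+'.png',p[:,:,::-1])
E
python3 - <<'E'
from h import *
print(bot.sense())
for n in('top','scene'):
    p,d=bot.capture(n); save(n+'0',p); np.save(n+'0.npy',d); np.save(n+'0p.npy',p)
    print(n,T_wc(n).round(3).tolist(),bot.camera_info(n)['fx'])
print(np.array(bot.camera_info('wrist')['tool_from_camera']).round(3).tolist())
E
```

```text
{'clock': 0.0, 'joints': array([ 9.57487294e-01,  5.28480191e-01,  1.43389769e+00, -1.94248068e-05,
        1.18138491e+00, -1.78482029e-01]), 'joint_velocities': array([ 0.00194512,  0.00173517,  0.00102598, -0.00160075, -0.00062154,
        0.00018688]), 'joint_efforts': array([ 2.32001012e-04, -4.40048397e+01, -1.76591510e+01,  6.33572834e-02,
        5.82925498e-02, -1.47778765e-04]), 'ee_pos': array([0.26282489, 0.56624789, 0.22156448]), 'eef_rot': array([ 0.69017066,  0.15181328,  0.6907507 , -0.153234  ]), 'ft_force': array([-0.50620338,  0.03301072, -0.71018274]), 'wrist_torque': array([0.01524029, 0.00156127, 0.02456796]), 'opening': 1.0034416940695474}
top [[-0.029, -0.989, 0.143, 0.349], [-0.999, 0.031, 0.007, -0.057], [-0.011, -0.143, -0.99, 1.481], [0.0, 0.0, 0.0, 1.0]] 525.1324478945238
scene [[-0.859, -0.277, 0.43, 0.01], [-0.511, 0.443, -0.736, 0.916], [0.013, -0.853, -0.523, 0.778], [0.0, 0.0, 0.0, 1.0]] 507.46818227183496
[[0.0, -0.295, 0.955, -0.163], [1.0, -0.0, -0.0, 0.0], [0.0, 0.955, 0.295, -0.081], [0.0, 0.0, 0.0, 1.0]]
```

View pics/top0.png

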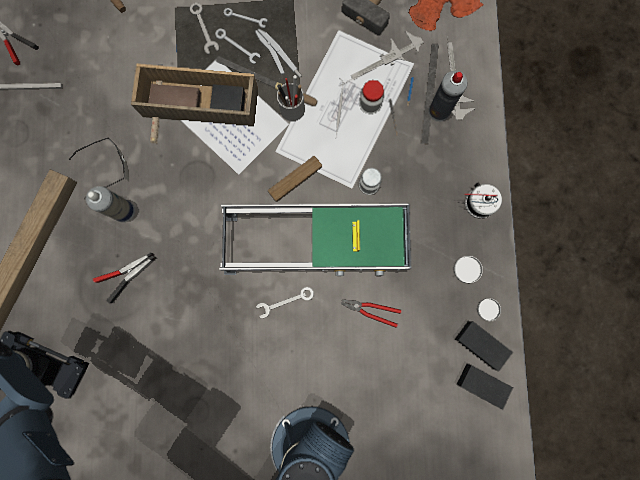

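View pics/scene0.png

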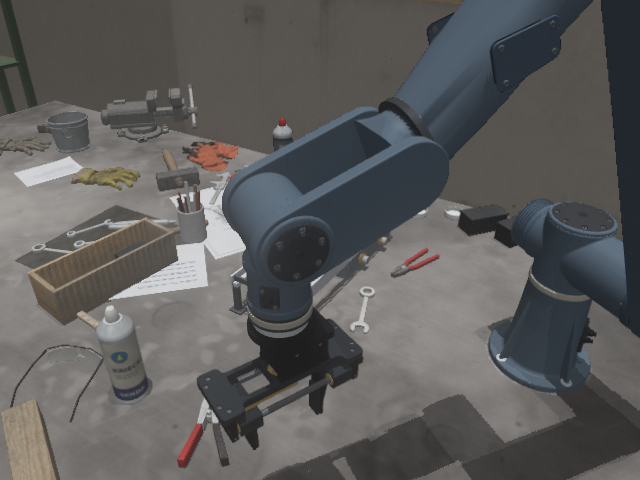

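The top view shows the green cover at about (360,237) with the yellow lip at (356,236), and the far stop bar at about x=222 px. The jar is at (370,180), the timber at (295,178), and the spanner and pliers at (285,302) and (372,312). In the scene view the arm hides the box.

```bash
python3 - <<'E'
from h import *
p=np.load('top0p.npy'); d=np.load('top0.npy'); hsv=cv2.cvtColor(p,cv2.COLOR_RGB2HSV)
win=np.zeros(p.shape[:2],np.uint8); win[195:280,210:420]=1
g=cv2.inRange(hsv,(60,100,50),(90,255,255))*win; y=cv2.inRange(hsv,(22,130,120),(35,255,255))*win
for n,m,z in(('green',g,.089),('lip',y,.117)):
    uv=np.argwhere(m>0)[:,::-1]
    c=cv2.convexHull(uv.astype(np.int32)).reshape(-1,2)
    w=on_plane('top',c,z)[:,:2].astype(np.float32)
    r=cv2.minAreaRect(w); print(n,len(uv),r, cv2.boxPoints(r).round(4).tolist(), cv2.boundingRect(c))
    uvi=uv[::7]; b=by_depth('top',uvi,d[uvi[:,1],uvi[:,0]]); print(' depth med',np.median(b,0))
# top faces of guide and bars via depth
uv=np.argwhere(win>0)[:,::-1]; b=by_depth('top',uv,d[uv[:,1],uv[:,0]])
k=(b[:,2]>.093)&(b[:,2]<.107)&(g[uv[:,1],uv[:,0]]==0)&(y[uv[:,1],uv[:,0]]==0)
print(k.sum(),cv2.minAreaRect(b[k][:,:2].astype(np.float32)))
E
```

```text
green 5029 ((0.5549381375312805, -0.14493165910243988), (0.24260812997817993, 0.15744347870349884), 88.9292221069336) [[0.4740000069141388, -0.2646999955177307], [0.6313999891281128, -0.2676999866962433], [0.6359000205993652, -0.025100000202655792], [0.47850000858306885, -0.022199999541044235]] (313, 207, 92, 60)
 depth med [ 0.55366405 -0.1500156   0.08924988]
lip 185 ((0.553224503993988, -0.13652430474758148), (0.018417716026306152, 0.08236370980739594), 87.73408508300781) [[0.5116999745368958, -0.14409999549388885], [0.593999981880188, -0.14740000665187836], [0.5946999788284302, -0.1289999932050705], [0.5123999714851379, -0.1256999969482422]] (352, 220, 8, 32)
 depth med [ 0.55848598 -0.14434123  0.09301048]
1140 ((0.5574802160263062, -0.028953135013580322), (0.5046769380569458, 0.1759527325630188), 88.41497039794922)
```

```bash
cat >> h.py <<'E'
YAW=-0.023
def plan(target,yaw_axis=None):
    """print tool-axes shift (cm) to target now; turn about tool x so tool y lies along yaw_axis"""
    s=bot.sense(); q=s['eef_rot']; M=R.from_quat([q[1],q[2],q[3],q[0]]).as_matrix()
    print('t',round(s['clock'],2),'pos',s['ee_pos'].round(4),'F',s['ft_force'].round(1),'open',round(s['opening'],2))
    print('axes x',M[:,0].round(3),'y',M[:,1].round(3),'z',M[:,2].round(3))
    dr=np.zeros(3)
    if yaw_axis is not None:
        z=-np.array([0,0,1.]); y=np.array(yaw_axis,float); y/=np.linalg.norm(y)
        D=np.c_[z,y,np.cross(z,y)]; dr=R.from_matrix(M.T@D).as_rotvec()
        print('dr',dr.round(4),'shift in final axes cm',(D.T@(np.array(target)-s['ee_pos'])*100).round(2))
    print('shift in present axes cm',(M.T@(np.array(target)-s['ee_pos'])*100).round(2))
def man(x,y,z,o=(0.5545,-0.1475)):
    c,s=np.cos(YAW),np.sin(YAW); return np.array([o[0]+c*x-s*y,o[1]+s*x+c*y,z])
E
python3 - <<'E'
from h import *
for s in(1,-1):
    plan(man(0,-.05,.16),s*np.array([np.cos(YAW),np.sin(YAW),0]))
print(bot.sense()['joints'].round(3), man(0,-.03,.1))
E
```

```text
t 0.1 pos [0.2628 0.5663 0.2216] F [ 0.4  0.1 -0.6] open 1.0
axes x [-0.001 -0.002 -1.   ] y [ 0.421  0.907 -0.002] z [ 0.907 -0.421 -0.   ]
dr [1.159e+00 8.000e-04 2.000e-03] shift in final axes cm [ 6.16 30.8  75.69]
shift in present axes cm [  6.26 -57.02  58.52]
t 0.1 pos [0.2628 0.5663 0.2216] F [ 0.4  0.1 -0.6] open 1.0
axes x [-0.001 -0.002 -1.   ] y [ 0.421  0.907 -0.002] z [ 0.907 -0.421 -0.   ]
dr [-1.9826e+00 -2.2000e-03  9.0000e-04] shift in final axes cm [  6.16 -30.8  -75.69]
shift in present axes cm [  6.26 -57.02  58.52]
[ 0.958  0.528  1.434  0.     1.181 -0.178] [ 0.55381006 -0.17749207  0.1       ]
```

Call:
{"name": "carry_out", "arguments": {
  "dr": [
    [0.116,0,0],
    [0.116,0,0],
    [0.116,0,0],
    [0.116,0,0],
    [0.116,0,0],
    [0.116,0,0],
    [0.116,0,0],
    [0.116,0,0],
    [0.116,0,0],
    [0.115,0,0]
  ],
  "dp": [
    [0,-2.77,2.89],
    [0,-2.42,3.19],
    [0,-2.04,3.44],
    [0,-1.62,3.66],
    [0,-1.19,3.82],
    [0,-0.74,3.93],
    [0,-0.28,3.99],
    [0,0.19,4.0],
    [0,0.65,3.95],
    [0,1.1,3.85]
  ],
  "fingers": [0,0,0,0,0,0,0,0,0,0],
  "squeeze": 20
}}

```text
clock: 1.1
ee_pos: [0.4083, 0.1923, 0.2224]
eef_rot: [-0.493, -0.507, -0.493, 0.507]
ft_force: [0.4, -0.3, 0.8]
opening: 0.171
```

```bash
python3 - <<'E'
from h import *
plan(man(0,-.05,.20),np.array([np.cos(YAW),np.sin(YAW),0]))
E
```

```text
t 1.1 pos [0.4083 0.1923 0.2224] F [ 0.4 -0.3  0.8] open 0.17
axes x [-0. -0. -1.] y [ 1.    -0.028 -0.   ] z [-0.028 -1.     0.   ]
dr [-0.0046  0.0001  0.0003] shift in final axes cm [ 2.24 15.4  38.63]
shift in present axes cm [ 2.24 15.58 38.56]
```

Call:
{"name": "carry_out", "arguments": {
  "dr": [
    [0,0,0],
    [0,0,0],
    [0,0,0],
    [0,0,0],
    [0,0,0],
    [0,0,0],
    [0,0,0],
    [0,0,0],
    [0,0,0],
    [0,0,0]
  ],
  "dp": [
    [0.2,1.73,4.3],
    [0.2,1.73,4.3],
    [0.3,1.73,4.3],
    [0.3,1.73,4.3],
    [0.3,1.73,4.3],
    [0.3,1.73,4.3],
    [0.2,1.73,4.3],
    [0.2,1.73,4.3],
    [0.2,1.73,4.3],
    [0,0,0]
  ],
  "fingers": [0,0,0,0,0,0,0,0,0,0]
}}

```text
clock: 2.1
ee_pos: [0.5574, -0.2031, 0.2001]
eef_rot: [-0.495, -0.507, -0.491, 0.507]
ft_force: [-0.1, 0.5, 0.1]
opening: 0.002
```

```bash
python3 - <<'E'
from h import *
plan(man(0,-.035,.10),np.array([np.cos(YAW),np.sin(YAW),0]))
T=T_wc('wrist'); p,d=bot.capture('wrist'); save('w1',p)
hsv=cv2.cvtColor(p,cv2.COLOR_RGB2HSV); y=cv2.inRange(hsv,(22,130,120),(35,255,255))
uv=np.argwhere(y>0)[:,::-1]; print(len(uv))
b=by_depth('wrist',uv,d[uv[:,1],uv[:,0]],T); print(np.percentile(b,[2,10,50,90,98],axis=0).round(4))
k=b[:,2]>.112; print(k.sum(), cv2.minAreaRect(b[k][:,:2].astype(np.float32)))
E
```

```text
t 2.1 pos [ 0.5574 -0.2031  0.2001] F [-0.1  0.5  0.1] open 0.0
axes x [ 0.004 -0.004 -1.   ] y [ 1.    -0.028  0.004] z [-0.028 -1.     0.004]
dr [-0.0052  0.0038 -0.0037] shift in final axes cm [10.01 -0.42 -2.05]
shift in present axes cm [10.   -0.47 -2.09]
3168
[[ 0.5162 -0.1451  0.091 ]
 [ 0.5276 -0.1438  0.0917]
 [ 0.5559 -0.1372  0.0929]
 [ 0.5851 -0.1304  0.1177]
 [ 0.5914 -0.1288  0.1185]]
1031 ((0.5529586672782898, -0.13340067863464355), (0.02437674067914486, 0.07947713881731033), 89.50557708740234)
```

View pics/w1.png

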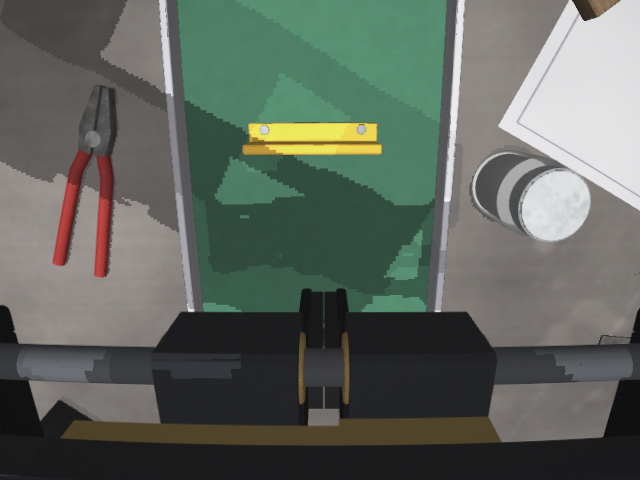

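The wrist view shows the lip bar at rows 145–153, columns 243–381, with its screwed foot just beyond it on the +y side. The shut fingers are behind it at (325,300), so I can lower them and push.

Call:
{"name": "carry_out", "arguments": {
  "dr": [
    [0,0,0],
    [0,0,0],
    [0,0,0],
    [0,0,0],
    [0,0,0],
    [0,0,0],
    [0,0,0],
    [0,0,0],
    [0,0,0],
    [0,0,0]
  ],
  "dp": [
    [2.5,-0.12,-0.4],
    [2.5,-0.12,-0.4],
    [2.5,-0.12,-0.4],
    [1.5,-0.12,-0.4],
    [1.0,0,-0.4],
    [0,0,0],
    [0,0,-0.5],
    [0,0,-0.5],
    [0,0,-0.5],
    [0,0,-0.5]
  ],
  "fingers": [0,0,0,0,0,0,0,0,0,0]
}}

```text
clock: 3.15
ee_pos: [0.5514, -0.1564, 0.1013]
eef_rot: [0.495, 0.506, 0.494, -0.506]
ft_force: [-0.9, -5.8, 0.8]
opening: 0.005
```

Call:
{"name": "carry_out", "arguments": {
  "dr": [
    [0,0,0],
    [0,0,0],
    [0,0,0],
    [0,0,0],
    [0,0,0],
    [0,0,0],
    [0,0,0],
    [0,0,0],
    [0,0,0],
    [0,0,0]
  ],
  "dp": [
    [0,0,-1],
    [0,0,-1.5],
    [0,0,-2],
    [0,0,-2.5],
    [0,0,-2.5],
    [0,0,-2.5],
    [0,0,-2.5],
    [0,0,-2],
    [0,0,-1.5],
    [0,0,-1]
  ],
  "fingers": [0,0,0,0,0,0,0,0,0,0]
}}

```text
clock: 4.15
ee_pos: [0.5557, 0.0341, 0.1011]
eef_rot: [-0.495, -0.505, -0.494, 0.505]
ft_force: [-0.0, -6.7, 5.1]
opening: 0.006
```

Call:
{"name": "carry_out", "arguments": {
  "dr": [
    [0,0,0],
    [0,0,0],
    [0,0,0],
    [0,0,0],
    [0,0,0],
    [0,0,0],
    [0,0,0],
    [0,0,0],
    [0,0,0],
    [0,0,0]
  ],
  "dp": [
    [0,0,-0.5],
    [0,0,-0.5],
    [0,0,-0.5],
    [0,0,-0.5],
    [0,0,-0.5],
    [0,0,-0.5],
    [0,0,-0.4],
    [0,0,-0.4],
    [0,0,-0.3],
    [0,0,-0.2]
  ],
  "fingers": [0,0,0,0,0,0,0,0,0,0]
}}

```text
clock: 5.15
ee_pos: [0.5567, 0.0754, 0.1009]
eef_rot: [-0.495, -0.506, -0.494, 0.506]
ft_force: [0.7, -6.4, 4.7]
opening: 0.003
```

Call:
{"name": "carry_out", "arguments": {
  "dr": [
    [0,0,0],
    [0,0,0],
    [0,0,0],
    [0,0,0],
    [0,0,0],
    [0,0,0],
    [0,0,0],
    [0,0,0],
    [0,0,0],
    [0,0,0]
  ],
  "dp": [
    [0,0,-0.1],
    [0,0,-0.1],
    [0,0,-0.1],
    [0,0,-0.1],
    [0,0,-0.1],
    [0,0,-0.1],
    [0,0,-0.1],
    [0,0,-0.1],
    [0,0,0],
    [0,0,0]
  ],
  "fingers": [0,0,0,0,0,0,0,0,0,0]
}}

```text
clock: 6.15
ee_pos: [0.5566, 0.0766, 0.101]
eef_rot: [-0.498, -0.501, -0.492, 0.508]
ft_force: [-1.8, -26.4, 5.0]
opening: 0.005
```

Force rose to 26 N, so the cover is at the stop. Next I back off, rise, and move to look into the box.

Call:
{"name": "carry_out", "arguments": {
  "dr": [
    [0,0,0],
    [0,0,0],
    [0,0,0],
    [0,0,0],
    [0,0,0],
    [0,0,0],
    [0,0,0],
    [0,0,0],
    [0,0,0],
    [0,0,0]
  ],
  "dp": [
    [0,0,1.5],
    [-1,0,2.5],
    [-2,0,3.5],
    [-2,0,4.5],
    [-2,0,4.5],
    [-1.5,0,4.5],
    [-1.5,0,4.5],
    [0,0,4.5],
    [0,0,3],
    [0,0,0]
  ],
  "fingers": [0,0,0,0,0,0,0,0,0,0]
}}

```text
clock: 7.15
ee_pos: [0.549, -0.2492, 0.2001]
eef_rot: [0.493, 0.507, 0.493, -0.507]
ft_force: [-1.0, 0.4, -0.8]
opening: 0.008
```

```bash
python3 - <<'E'
from h import *
plan(man(0,-.035,.10))
T=T_wc('wrist'); p,d=bot.capture('wrist'); save('w2',p); np.savez('w2',p=p,d=d,T=T)
p,d=bot.capture('top'); save('t2',p); np.savez('t2',p=p,d=d,T=T_wc('top'))
E
```

```text
t 7.15 pos [ 0.549  -0.2492  0.2001] F [-1.   0.4 -0.8] open 0.01
axes x [ 0.001  0.    -1.   ] y [ 1.    -0.029  0.001] z [-0.029 -1.    -0.   ]
shift in present axes cm [10.01  0.26 -6.68]
```

View pics/w2.png

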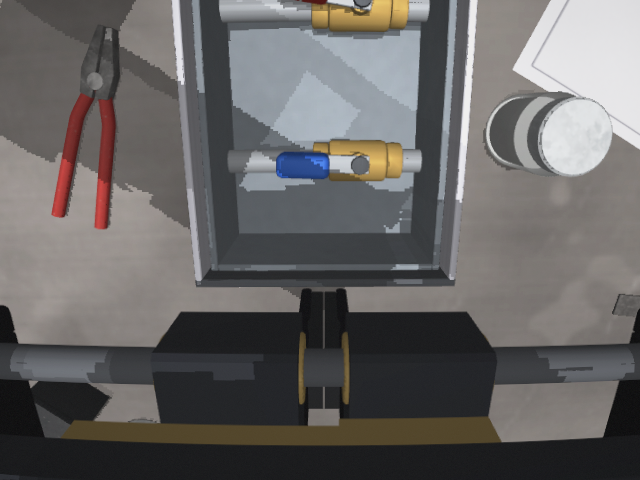

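View pics/t2.png

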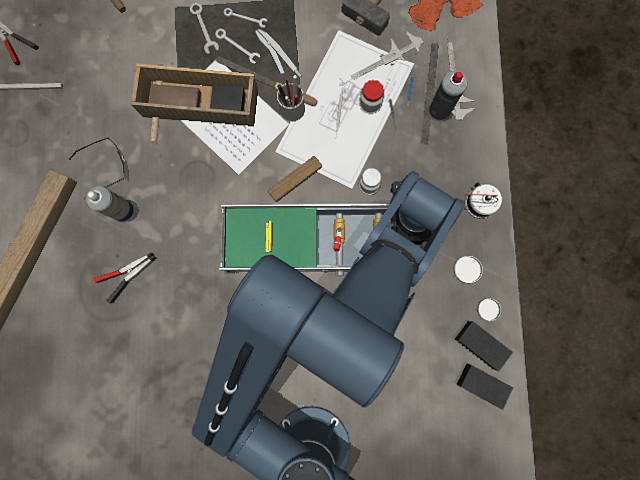

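The wrist view shows the blue lever at (302,165) with its pivot at (360,165), on the near valve at manifold y=-55. The red valve is at the top of the frame. The top view shows the cover at the stop (left end 222 px, lip at 268,236) and the red grip at about (337,242).

```bash
cat > m.py <<'E'
from h import *
def blob(f,cam,lo,hi,box,z=.079):
    a=np.load(f); p=a['p']; d=a['d']; hsv=cv2.cvtColor(p,cv2.COLOR_RGB2HSV)
    w=np.zeros(p.shape[:2],np.uint8); w[box[1]:box[3],box[0]:box[2]]=1
    m=cv2.inRange(hsv,lo,hi)
    if lo[0]==0: m|=cv2.inRange(hsv,(172,)+lo[1:],(180,)+hi[1:])
    m*=w
    uv=np.argwhere(m>0)[:,::-1]; b=by_depth(cam,uv,d[uv[:,1],uv[:,0]],a['T'])
    c=cv2.convexHull(uv.astype(np.int32)).reshape(-1,2)
    r=cv2.minAreaRect(on_plane(cam,c,z,a['T'])[:,:2].astype(np.float32))
    print(f,len(uv),'plane rect',np.round(r[0],4),np.round(r[1],4),round(r[2],1),'bbox',cv2.boundingRect(c),'depth med',np.median(b,0).round(4))
    k=b[:,2]>z-.005
    if k.sum()>5: print('   top pts',k.sum(),b[k].mean(0).round(4),cv2.minAreaRect(b[k][:,:2].astype(np.float32)))
    return r
E
python3 - <<'E'
from m import *
blob('w2.npz','wrist',(105,120,40),(130,255,255),(220,120,420,200))
blob('t2.npz','top',(0,130,60),(8,255,255),(320,210,350,262))
blob('t2.npz','top',(60,100,50),(90,255,255),(210,195,420,280),.089)
a=np.load('w2.npz'); print('blue pivot',on_plane('wrist',[(360,165)],.07,a['T']))
p=a['p'];
a=np.load('t2.npz'); c=cv2.resize(a['p'][195:280,300:400],None,fx=7,fy=7,interpolation=cv2.INTER_NEAREST); save('t2c',c)
E
```

```text
w2.npz 1320 plane rect [ 0.5366 -0.2019] [0.0172 0.0347] 88.2 bbox (276, 152, 53, 27) depth med [ 0.5368 -0.2017  0.0788]
   top pts 1202 [ 0.5369 -0.2024  0.0805] ((0.5367252230644226, -0.18945066630840302), (0.043602678924798965, 0.035025302320718765), 88.47907257080078)
t2.npz 66 plane rect [ 0.5413 -0.0883] [0.0149 0.035 ] 80.1 bbox (334, 236, 7, 14) depth med [ 0.5396 -0.0884  0.0784]
   top pts 59 [ 0.5409 -0.088   0.0788] ((0.5416966676712036, -0.08836278319358826), (0.01459821593016386, 0.035500138998031616), 78.76616668701172)
t2.npz 4773 plane rect [0.5609 0.0895] [0.2433 0.1572] 88.2 bbox (225, 208, 92, 59) depth med [0.5638 0.0821 0.0892]
   top pts 4589 [0.5629 0.0887 0.0945] ((0.4964367151260376, 0.07599654048681259), (0.2751992642879486, 0.28788840770721436), 88.38681030273438)
blue pivot [[ 0.57588238 -0.20409144  0.07      ]]
```

View pics/t2c.png

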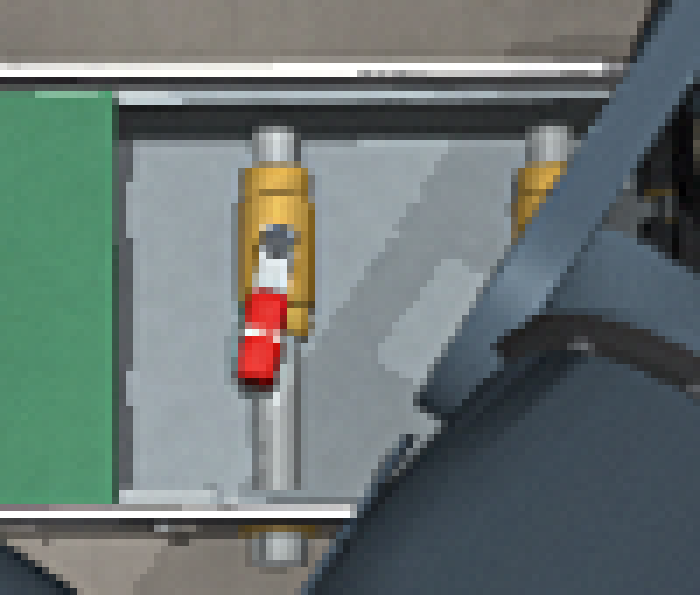

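Call:
{"name": "carry_out", "arguments": {
  "dr": [
    [0,0,0],
    [0,0,0],
    [0,0,0],
    [0,0,0],
    [0,0,0],
    [0,0,0],
    [0,0,0],
    [0,0,0],
    [0,0,0],
    [0,0,0]
  ],
  "dp": [
    [1,-0.5,-3.3],
    [1,-0.5,-3.3],
    [1,-0.5,-3.3],
    [1,-0.4,-3.3],
    [1,0,0],
    [1,0,0],
    [1,0,0],
    [0,0,0],
    [0,0,0],
    [0,0,0]
  ],
  "fingers": [0,0,0,0,0,0,0,0,0,0]
}}

```text
clock: 8.25
ee_pos: [0.5334, -0.114, 0.1308]
eef_rot: [0.494, 0.506, 0.494, -0.506]
ft_force: [0.0, -1.6, -0.3]
opening: 0.004
```

```bash
python3 - <<'E'
from m import *
plan([.5334,-.1173,.057])
T=T_wc('wrist'); p,d=bot.capture('wrist'); save('w3',p); np.savez('w3',p=p,d=d,T=T)
blob('w3.npz','wrist',(0,130,60),(8,255,255),(180,0,460,300))
E
```

```text
t 8.25 pos [ 0.5334 -0.114   0.1308] F [ 0.  -1.6 -0.3] open 0.0
axes x [ 0.001 -0.    -1.   ] y [ 1.    -0.024  0.001] z [-0.024 -1.     0.   ]
shift in present axes cm [ 7.38 -0.    0.33]
w3.npz 2146 plane rect [ 0.5403 -0.0849] [0.0194 0.0352] 79.0 bbox (300, 193, 69, 45) depth med [ 0.5389 -0.085   0.0786]
   top pts 1773 [ 0.5398 -0.0864  0.0795] ((0.545428991317749, -0.06653949618339539), (0.06066954508423805, 0.03589906916022301), 75.61282348632812)
```

View pics/w3.png

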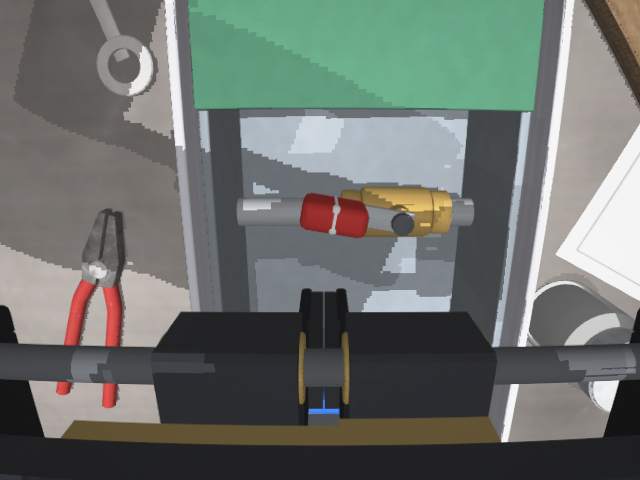

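The red lever's grip is at (335,215) and its pivot at (402,224). The fingers are on its -y side with about 10 mm of clearance.

Call:
{"name": "carry_out", "arguments": {
  "dr": [
    [0,0,0],
    [0,0,0],
    [0,0,0],
    [0,0,0],
    [0,0,0],
    [0,0,0],
    [0,0,0],
    [0,0,0],
    [0,0,0],
    [0,0,0]
  ],
  "dp": [
    [1.5,0,0.3],
    [2,0,0],
    [2,0,0],
    [1.9,0,0],
    [0,0,0],
    [0,-0.05,-0.4],
    [0,-0.05,-0.4],
    [0,-0.05,-0.4],
    [0,-0.05,-0.4],
    [0,-0.05,-0.4]
  ],
  "fingers": [0,0,0,0,0,0,0,0,0,0]
}}

```text
clock: 9.3
ee_pos: [0.5325, -0.0968, 0.0575]
eef_rot: [0.496, 0.506, 0.493, -0.505]
ft_force: [-0.0, -4.2, -0.4]
opening: 0.006
```

Call:
{"name": "carry_out", "arguments": {
  "dr": [
    [0,0,0],
    [0,0,0],
    [0,0,0],
    [0,0,0],
    [0,0,0],
    [0,0,0],
    [0,0,0],
    [0,0,0],
    [0,0,0],
    [0,0,0]
  ],
  "dp": [
    [0,-0.02,-0.32],
    [0,-0.02,-0.32],
    [0,-0.02,-0.32],
    [0,-0.02,-0.32],
    [0,-0.02,-0.32],
    [0,0.11,-0.27],
    [0,0.11,-0.27],
    [0,0.11,-0.27],
    [0,0.11,-0.27],
    [0,0.11,-0.27]
  ],
  "fingers": [0,0,0,0,0,0,0,0,0,0]
}}

```text
clock: 10.3
ee_pos: [0.5359, -0.0663, 0.0565]
eef_rot: [-0.494, -0.506, -0.494, 0.506]
ft_force: [-1.9, -1.9, -0.2]
opening: 0.005
```

Call:
{"name": "carry_out", "arguments": {
  "dr": [
    [0,0,0],
    [0,0,0],
    [0,0,0],
    [0,0,0],
    [0,0,0],
    [0,0,0],
    [0,0,0],
    [0,0,0],
    [0,0,0],
    [0,0,0]
  ],
  "dp": [
    [0,0.27,-0.22],
    [0,0.27,-0.22],
    [0,0.27,-0.22],
    [0,0.27,-0.22],
    [0,0.25,-0.15],
    [0,0.25,-0.15],
    [0,0.25,-0.15],
    [0,0.25,-0.15],
    [0,0.15,0],
    [0,0.15,0]
  ],
  "fingers": [0,0,0,0,0,0,0,0,0,0]
}}

```text
clock: 11.3
ee_pos: [0.5598, -0.0518, 0.0564]
eef_rot: [-0.494, -0.506, -0.495, 0.506]
ft_force: [-2.4, 0.5, 0.4]
opening: 0.006
```

Call:
{"name": "carry_out", "arguments": {
  "dr": [
    [0,0,0],
    [0,0,0],
    [0,0,0],
    [0,0,0],
    [0,0,0],
    [0,0,0],
    [0,0,0],
    [0,0,0],
    [0,0,0],
    [0,0,0]
  ],
  "dp": [
    [0,0.1,0],
    [0,0.1,0],
    [0,0.1,0],
    [0,0.1,0],
    [0,0.1,0],
    [0,0.1,0],
    [0,0.1,0],
    [0,0.1,0],
    [0,0.1,0],
    [0,0,0]
  ],
  "fingers": [0,0,0,0,0,0,0,0,0,0]
}}

```text
clock: 12.3
ee_pos: [0.5627, -0.0516, 0.0562]
eef_rot: [-0.49, -0.502, -0.499, 0.508]
ft_force: [-12.9, 0.6, 10.0]
opening: 0.006
```

Call:
{"name": "carry_out", "arguments": {
  "dr": [
    [0,0,0],
    [0,0,0],
    [0,0,0],
    [0,0,0],
    [0,0,0],
    [0,0,0],
    [0,0,0],
    [0,0,0],
    [0,0,0],
    [0,0,0]
  ],
  "dp": [
    [0,-0.8,0],
    [0,-0.8,0],
    [0,-0.6,0.5],
    [-1,0,0.5],
    [-2,0,1],
    [-2.5,0,1.5],
    [-2.5,0,1.5],
    [-2.5,0,1.5],
    [-2.5,0,1.5],
    [0,0,0]
  ],
  "fingers": [0,0,0,0,0,0,0,0,0,0]
}}

```text
clock: 13.3
ee_pos: [0.5491, -0.1359, 0.1912]
eef_rot: [0.498, 0.508, 0.49, -0.505]
ft_force: [0.6, 0.3, -0.3]
opening: 0.005
```

```bash
python3 - <<'E'
from m import *
plan([.5334,-.1173,.2])
T=T_wc('wrist'); p,d=bot.capture('wrist'); save('w4',p); np.savez('w4',p=p,d=d,T=T)
blob('w4.npz','wrist',(0,130,60),(8,255,255),(180,0,460,300))
p,d=bot.capture('top'); save('t4',p); np.savez('t4',p=p,d=d,T=T_wc('top'))
blob('t4.npz','top',(60,100,50),(90,255,255),(210,195,420,280),.089)
E
```

```text
t 13.3 pos [ 0.5491 -0.1359  0.1912] F [ 0.6  0.3 -0.3] open 0.01
axes x [ 0.011 -0.006 -1.   ] y [ 1.    -0.025  0.011] z [-0.025 -1.     0.005]
shift in present axes cm [-0.91 -1.6  -1.82]
w4.npz 1350 plane rect [ 0.5791 -0.0556] [0.0346 0.0168] 87.7 bbox (352, 82, 29, 58) depth med [ 0.5792 -0.0538  0.0788]
   top pts 1247 [ 0.5797 -0.0551  0.079 ] ((0.5688289403915405, -0.05518001317977905), (0.0349821113049984, 0.03829600289463997), 87.81120300292969)
t4.npz 4894 plane rect [0.5609 0.0893] [0.2434 0.1572] 88.2 bbox (225, 208, 92, 59) depth med [0.5615 0.0891 0.0891]
   top pts 4668 [0.5605 0.0923 0.0955] ((0.49505358934402466, 0.07717379182577133), (0.2715988755226135, 0.2906610667705536), 89.55635070800781)
```

View pics/w4.png

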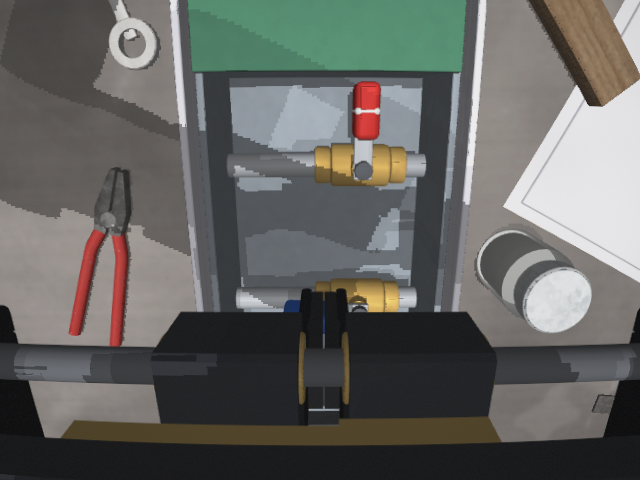

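The red lever now points along +y (grip at (367,110), pivot at (363,170)), within about 0.5° of the cover's axis. The cover is still at its stop, the blue lever is unmoved, and the hand is clear at z = 0.19 m.

```bash
python3 -c "
from cell import bot
print(bot.hand_in())"
```

```text
the job is handed in; nothing more can be done
None
```

The cover is open at its far stop, the red valve is shut, and I handed the job in at about 13.4 s; no verdict was reported.

- **Cover:** I slid it about 233 mm by pushing the yellow lip with the shut fingers. The force then rose from about 6 N to 26 N, which I took as the far stop. A later top view put its centre at (0.561, 0.089), about 0.24 m along the rails, with its sheet at 89 mm height, so it lies flat.
- **Red lever:** I pushed it round from about 0.2 rad until it met its stop at 13 N. The wrist view afterwards shows its axis within about 0.5° of the cover's +y axis, inside the 6° limit.
- **Blue lever:** The fingers stayed well away from it. It was half hidden behind the fingers in the last picture, so I did not measure it again, nor did I re-measure the bystanders.
- **Hand:** It finished at z = 0.19 m with the wrist force near zero.

My estimates of the manifold's yaw differed by up to 0.8° (-1.1° to -1.8°). The lever also met its stop about 5 mm further on than I first worked out, because the fingers are nearer 19 mm than 30 mm wide. Neither affected the result.

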